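Put the funnels back on their drip stands

ROBOT

A 6-joint arm with a two-finger parallel gripper is mounted at the origin on the work surface. World frame = base frame: x ahead of the robot, y to its left, z up, the work surface at z = 0. Lengths are in m, angles in rad, forces in N, time in s.
With the tool pointing down it reaches from about 0.3 to 0.85 m from the base axis. Payload 5.4 kg.
Tool frame: the origin (TCP) lies between the finger pads; the fingertips stand 25 mm ahead of it and the grasp point (between the pads) lies 6 mm ahead of it (arm.tcp_to_tips is the x of the fingertips in the tool frame, in m); x points along the fingers, y is the direction in which the jaws open and shut, and the axes are right-handed (so a half turn about x gives the same grasp; the last joint's range is limited). The gripper opens to 85 mm and grips with 20 to 120 N. Pads are 22 mm wide; open, the fingers measure 114 mm over their backs; the gripper's body (76 mm by 85 mm) begins 54 mm behind the grasp point. The pads swing forward as they close: fully open they stand 13 mm farther back than shut.
Start: joints at [-1.373, 0.158, 1.597, -0, 1.386, -0.21], TCP at [0.228, -0.528, 0.256] pointing down, gripper open.
Joint ranges: [-2.91, 2.91], [-0.94, 2.29], [0.18, 2.7], [-1.29, 4.43], [0.17, 2.64], [-3, 3]. Speed limits (rad/s): [2.57, 2.57, 3.14, 3.14, 3.14, 3.14].

INTERFACE

Orientations are given as a rotation vector (axis times angle).
In Python, from workcell import arm gives the robot as it stands. The module is installed in compiled form; this text tells all that it offers.
- The arm moves only by the tool send_rows, never from a script. Its argument "plan" is a list of rows, each an object with "claw": the closure, from -1 (fully open) to 1 (shut); "offset": the shift along the tool's x, y, z in mm, a list of three; "spin": the turn about the tool's x in degrees. In form: [{"claw": claw, "offset": [tx, ty, tz], "spin": spin}, ...]. A call has 1 to 12 rows; each row is the pose to reach, as a shift and turn from the pose commanded when the call began, along the tool's axes at that moment; what a row does not reach only later rows make up. A row lasts 1/8 s, in which the tool goes at most 62.5 mm and 10.7 degrees, less where a joint would pass 70% of its speed; a pose out of reach is approached as far as the arm can. A call with a gripper value outside its range is refused whole. The fingers move at their own pace and stop on an object; "squeeze" is the grip in N (left out, the last holds). Time passes only in rows, so rows that repeat a pose let the fingers close. It gives the time, the measured TCP pose, the force and the opening at its end, in the units of the state.
- arm.read_state(): the state, without advancing time (a new reading comes with each control period).
- arm.grab_frame(name): name is "side" or "top"; returns (picture, depth): 384x512x3 uint8, blue, green, red; 384x512 float32, m along the optical axis (not along the pixel's ray), 0 where there is no reading.
- arm.get_calibration(name): a dict with "intrinsics" (3x3 intrinsics, pixels), "R" (3x3) and "t" (3): a world point X has camera coordinates R X + t. Camera axes: x right, y down, z forward; pixel columns grow to the right and rows downward; lengths in m; the calibration is good to about 2 mm. A picture is of the moment at which its call begins. get_calibration takes no time and is no camera call.
- arm.sign_off(): hands the job in, once; it reports no verdict.
The state is a dict: "time": time; "q": joint angles; "joint_vel": joint speeds; "joint_efforts": joint torques, N m; "tcp_pos": TCP position; "eef_rot": TCP orientation; "ft_force": force on the tool from outside, world axes, zero at the start; "wrist_torque": the same for the moment, N m; "width": opening from 0.0 (shut) to 1.0 (fully open).
Only numpy, scipy, OpenCV 4.12 (cv2) and the standard library are available. Lean on these libraries where they do the work, as an engineer would, in place of code of your own. Each camera call takes 0.05 s, during which the arm holds its last target.

TASK

Put the two red funnels away on the red drip stand and the two blue funnels on the blue one, mouth down as they are: on each stand first the small funnel over the pin, then the large one over the small one, each right down with its rim resting on the dish. Lower them gently, without ramming them home or dropping them, and leave the yellow funnel, the oil filter and the screwdriver where they are.

Things in the scene. Friction and masses are not known exactly. Their poses are not given: they have to be found in the camera images.
- red_small_mid (a point): Small red plastic funnel, loose, mouth down, spout up, 80 mm tall, wall 3 mm, 45 g. Mouth 76 mm across, straight rim 8 mm high; the cone narrows to 22 mm across at 38 mm above the rim's edge; from there the spout tapers to 17 mm at its top. Open right through; round, yaw of no account. The point is on its axis half-way up, 40 mm above the rim's edge; z points up the spout.
- red_large_mid (a point): Large red plastic funnel, loose, mouth down, spout up, 100 mm tall, wall 3 mm, 100 g; fits over a small one. Mouth 108 mm across, straight rim 10 mm high; the cone narrows to 35 mm across at 50 mm above the rim's edge; from there the spout tapers to 29 mm at its top (bore 23 mm). Round, yaw of no account. The point is on its axis half-way up, 50 mm above the rim's edge; z points up the spout.
- red_stand: The red drip stand for oil, fixed: a red dish 150 mm across, lip 9 mm high, floor 4 mm above the bench. In its middle a steel cone, 54 mm across at the foot, ends in an upright 8 mm pin, tip 60 mm above the bench. Rims rest on the dish floor; a small funnel has about 3 mm of side play on the pin, a large one 4 mm round the small spout. Origin: centre of the underside, on the bench; z up.
- blue_small_mid (a point): Small blue plastic funnel, loose, mouth down, spout up, 80 mm tall, wall 3 mm, 45 g. Mouth 76 mm across, straight rim 8 mm high; the cone narrows to 22 mm across at 38 mm above the rim's edge; from there the spout tapers to 17 mm at its top. Open right through; round, yaw of no account. The point is on its axis half-way up, 40 mm above the rim's edge; z points up the spout.
- blue_large_mid (a point): Large blue plastic funnel, loose, mouth down, spout up, 100 mm tall, wall 3 mm, 100 g; fits over a small one. Mouth 108 mm across, straight rim 10 mm high; the cone narrows to 35 mm across at 50 mm above the rim's edge; from there the spout tapers to 29 mm at its top (bore 23 mm). Round, yaw of no account. The point is on its axis half-way up, 50 mm above the rim's edge; z points up the spout.
- blue_stand: The blue drip stand for coolant, fixed: a blue dish 150 mm across, lip 9 mm high, floor 4 mm above the bench. In its middle a steel cone, 54 mm across at the foot, ends in an upright 8 mm pin, tip 60 mm above the bench. Rims rest on the dish floor; a small funnel has about 3 mm of side play on the pin, a large one 4 mm round the small spout. Origin: centre of the underside, on the bench; z up.
- yellow_mid (a point): Yellow funnel, same shape as the small ones, 80 mm tall, standing mouth down: not part of the job, leave it alone. Loose. The point is on its axis, 40 mm above the bench.
- filter_mid (a point): Black oil filter, an upright cylinder 76 mm across and 89 mm tall with an orange dot on top, standing on the bench: leave it alone. Loose, 0.4 kg. The point is on its axis, 44 mm above the bench.
- screwdriver: Orange-handled screwdriver lying on the bench to the robot's right, outside the group: leave it alone. Loose. The origin is under its middle, x along it.
Not all that is in view belongs to the job. Leave any green or pink look-alike of the part that bears red_small_mid alone.

How it is judged:
At the end, for the whole second after the job is handed in: Both funnels of each colour are on the stand of that colour, the large one over the small one: each axis within 10 mm of the stand's centre, each rim within 5 mm of the dish floor in height, upright within 0.12 rad, released and at rest (horizontal distance between each of red_small_mid, red_large_mid and red_stand below 0.01 m and z of red_small_mid in the frame of red_stand between 0.039 and 0.049 m and angle between each of red_small_mid, red_large_mid, blue_small_mid, blue_large_mid's own z axis and vertical below 0.12 rad and linear speed of each of red_small, red_large, blue_small, blue_large below 0.02 m/s and angular speed of each of red_small, red_large, blue_small, blue_large below 0.3 rad/s and z of red_large_mid in the frame of red_stand between 0.049 and 0.059 m and horizontal distance between each of blue_small_mid, blue_large_mid and blue_stand below 0.01 m and z of blue_small_mid in the frame of blue_stand between 0.039 and 0.049 m and z of blue_large_mid in the frame of blue_stand between 0.049 and 0.059 m); the robot touches nothing.
It fails at once if a funnel is rammed home (more than 40 N between funnel and stand or between the nested funnels) (contact force between any of red_small, red_large and red_stand above 40 N or contact force between any of blue_small, blue_large and blue_stand above 40 N or contact force between red_small and red_large above 40 N or contact force between blue_small and blue_large above 40 N).
It fails at once if a funnel is dropped (falls free faster than 0.6 m/s, about 18 mm of fall) ((linear speed of red_small above 0.6 m/s and contact force between the fingers and red_small below 0.02 N) or (linear speed of red_large above 0.6 m/s and contact force between the fingers and red_large below 0.02 N) or (linear speed of blue_small above 0.6 m/s and contact force between the fingers and blue_small below 0.02 N) or (linear speed of blue_large above 0.6 m/s and contact force between the fingers and blue_large below 0.02 N)).
It fails at once if the yellow funnel, the oil filter or the screwdriver is moved by more than 20 mm (distance of any of yellow_mid, filter_mid, screwdriver from where it was at the start of the episode above 0.02 m).
It also fails if it takes over 120 s, if anything falls off the work surface, if the arm or the gripper's body presses on something with over 40 N, if the wrist force passes 120 N, or if a joint passes its speed limit or range.

## Working session

There is one attempt and no reset: what is moved stays moved. The work goes in short steps, Python scripts to look and compute and a tool call to move; the robot and the scene stay as the last step left them, time stands still between calls to the robot, and variables do not carry over. Pictures are saved under pics/ and viewed, and the job is handed in when it is done.

Besides the shell and the picture viewer there is one more tool, called after ">>>" as name([rows], argument=value, ...), one row to a line, values as JSON. send_rows: Moves the arm, as the interface text tells. Its arguments: {"type":"object","properties":{"plan":{"type":"array","items":{"type":"object","properties":{"claw":{"type":"number"},"offset":{"type":"array","items":{"type":"number"}},"spin":{"type":"number"}}}},"squeeze":{"type":"number"}},"required":["plan"]}

```bash
mkdir -p pics
cat > h.py <<'E'
import numpy as np, cv2
from workcell import arm
def grab(n,name):
    p,d=arm.grab_frame(n); cv2.imwrite(f'pics/{name}.png',p); np.savez(f'pics/{name}.npz',p=p,d=d); return p,d
def world(n,d):
    c=arm.get_calibration(n);K=np.array(c['intrinsics']);R=np.array(c['R']);t=np.array(c['t'])
    v,u=np.mgrid[:d.shape[0],:d.shape[1]]
    X=np.stack([(u-K[0,2])/K[0,0]*d,(v-K[1,2])/K[1,1]*d,d],-1)
    return (X-t)@R
E
python3 - <<'E'
from h import *
s=arm.read_state(); print({k:np.round(v,3) for k,v in s.items()}); print(arm.tcp_to_tips)
for n in('top','side'):
    grab(n,n+'0'); c=arm.get_calibration(n); print(n,np.round(c['intrinsics'],1).tolist(),np.round(c['R'],3).tolist(),np.round(c['t'],3))
E
```

```text
{'time': np.float64(0.0), 'q': array([-1.373,  0.159,  1.598, -0.   ,  1.386, -0.21 ]), 'joint_vel': array([ 0.   , -0.   , -0.001, -0.001, -0.001,  0.   ]), 'joint_efforts': array([ 3.0000e-03, -3.9600e+01, -3.3143e+01, -0.0000e+00,  8.0000e-03,
        0.0000e+00]), 'tcp_pos': array([ 0.228, -0.527,  0.255]), 'eef_rot': array([ 1.998,  0.415, -1.998]), 'ft_force': array([-0.   ,  0.129, -0.025]), 'wrist_torque': array([-0.04 ,  0.007, -0.028]), 'width': np.float64(0.998)}
0.025
top [[410.8, 0.0, 255.6], [0.0, 410.8, 193.6], [0.0, 0.0, 1.0]] [[-0.012, -1.0, -0.013], [-0.998, 0.012, -0.068], [0.068, 0.013, -0.998]] [0.004 0.464 1.33 ]
side [[362.3, 0.0, 253.3], [0.0, 362.3, 191.4], [0.0, 0.0, 1.0]] [[-0.999, -0.046, -0.02], [-0.012, 0.598, -0.801], [0.048, -0.8, -0.598]] [0.461 0.051 1.13 ]
```

View pics/top0.png

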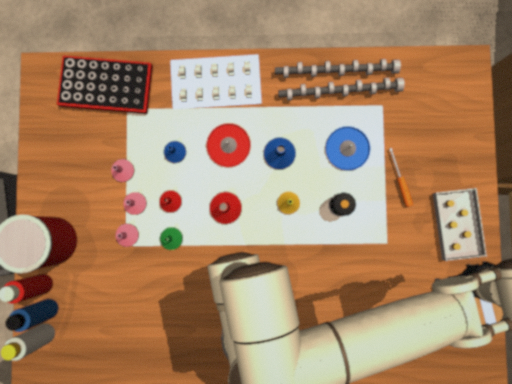

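View pics/side0.png

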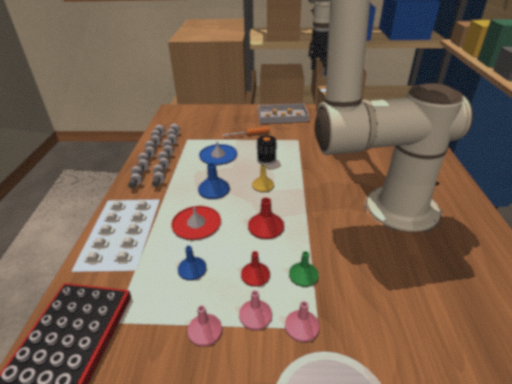

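Candidates, by pixel in the top view:
- **Small funnels:** small red is at (171,201) and small blue at (175,152). The look-alikes are green at (171,238) and pink at (122,170), (135,203) and (126,235). Yellow is at (288,203).
- **Large funnels:** red at (225,208), blue at (279,153).
- **Stands:** red at (228,145), blue at (348,149).

I'll take the red and blue ones and check them with a close crop.

```bash
cat > fit.py <<'E'
from h import *
from scipy.optimize import least_squares
S=([38,38,11,8.5],[0,8,38,80]); L=([54,54,17.5,14.5],[0,10,50,100])
def prof(kind): return {'s':S,'l':L}[kind]
def fit(P,kind,z0=0.0):
    r,z=[np.array(a)/1000 for a in prof(kind)]
    def res(x):
        rr=np.hypot(P[:,0]-x[0],P[:,1]-x[1]); zz=P[:,2]-x[2]
        best=np.full(len(P),9.)
        for i in range(len(r)-1):
            a=np.array([r[i],z[i]]);b=np.array([r[i+1],z[i+1]]);u=b-a
            t=np.clip(((rr-a[0])*u[0]+(zz-a[1])*u[1])/(u@u),0,1)
            best=np.minimum(best,np.hypot(rr-a[0]-t*u[0],zz-a[1]-t*u[1]))
        return best
    c=np.r_[np.median(P[:,:2],0),z0]
    o=least_squares(res,c,loss='soft_l1',f_scale=0.002)
    return o.x,np.median(np.abs(res(o.x)))
def masks(p):
    h=cv2.cvtColor(p,cv2.COLOR_BGR2HSV);H,Sx,V=cv2.split(h)
    ok=(Sx>120)&(V>40)
    return {'red':ok&((H<7)|(H>172)),'blue':ok&(H>100)&(H<130),'yellow':ok&(H>18)&(H<32)}
E
python3 - <<'E'
from fit import *
for n in('top','side'):
    f=np.load(f'pics/{n}0.npz');p,d=f['p'],f['d'];W=world(n,d)
    for c,m in masks(p).items():
        k,lab,st,ce=cv2.connectedComponentsWithStats((m&(d>0)).astype('uint8'))
        for i in range(1,k):
            if st[i,4]<120: continue
            P=W[lab==i]; 
            if np.median(P[:,0])<0.25 or abs(np.median(P[:,1]))>.36: continue
            P=P[P[:,2]>0.003]
            print(n,c,st[i,4],ce[i].round(0),P.mean(0).round(3),'zmax',P[:,2].max().round(3),*[(k,(fit(P,k)[0]*1000).round(1),round(fit(P,k)[1]*1e3,2)) for k in 'sl'])
f=np.load('pics/top0.npz');p=f['p'];cv2.imwrite('pics/crop0.png',cv2.resize(p[120:260,100:300],None,fx=4,fy=4,interpolation=2)[:600])
# stands: pin & lip
for n in('top','side'):
    f=np.load(f'pics/{n}0.npz');p,d=f['p'],f['d'];W=world(n,d)
    for c,g in(('red',(.5,.08)),('blue',(.48,-.23))):pass
E
```

```text
top red 1273 [228. 145.] [0.627 0.088 0.005] zmax 0.013 ('s', array([627.7,  88.4,  -4.1]), np.float64(17.23)) ('l', array([628. ,  87.9,  -9. ]), np.float64(9.75))
top red 362 [170. 201.] [0.442 0.277 0.025] zmax 0.081 ('s', array([443.8, 282. ,  -2.2]), np.float64(1.25)) ('l', array([444. , 283. , -21.7]), np.float64(1.7))
top red 739 [225. 208.] [0.419 0.097 0.03 ] zmax 0.102 ('s', array([419.6,  98.5,  16.5]), np.float64(3.08)) ('l', array([420. ,  99.2,  -2.3]), np.float64(1.13))
top blue 1209 [347. 148.] [ 0.611 -0.31   0.005] zmax 0.013 ('s', array([ 611.3, -309.2,   -3.8]), np.float64(18.18)) ('l', array([ 611.7, -308.4,   -8.8]), np.float64(9.1))
top blue 665 [279. 153.] [ 0.593 -0.08   0.031] zmax 0.101 ('s', array([597.7, -81.2,  16.2]), np.float64(3.0)) ('l', array([598.9, -81.4,  -2.7]), np.float64(1.17))
top blue 328 [175. 151.] [0.605 0.262 0.026] zmax 0.082 ('s', array([608.7, 267.7,  -2.4]), np.float64(1.27)) ('l', array([609.5, 268.7, -21.7]), np.float64(1.84))
top yellow 378 [288. 202.] [ 0.433 -0.107  0.025] zmax 0.085 ('s', array([ 434.1, -108.5,   -2.2]), np.flo
[... 375 characters left out ...]
 ]), np.float64(8.62))
side red 564 [255. 272.] [0.444 0.297 0.028] zmax 0.083 ('s', array([443.9, 281.2,   1.1]), np.float64(0.79)) ('l', array([444. , 275.9, -14.5]), np.float64(1.39))
side blue 949 [215. 172.] [ 0.602 -0.156  0.025] zmax 0.102 ('s', array([598.3, -90. ,  21.9]), np.float64(17.72)) ('l', array([ 600.2, -109. ,   20.9]), np.float64(21.95))
side blue 496 [191. 267.] [0.605 0.282 0.028] zmax 0.083 ('s', array([609. , 266.7,   1.1]), np.float64(0.71)) ('l', array([610.4, 261.2, -14. ]), np.float64(1.21))
side yellow 276 [263. 182.] [ 0.434 -0.091  0.028] zmax 0.084 ('s', array([ 433.9, -109.1,    0.9]), np.float64(1.23)) ('l', array([ 433.5, -115. ,  -13.9]), np.float64(1.62))
```

View pics/crop0.png

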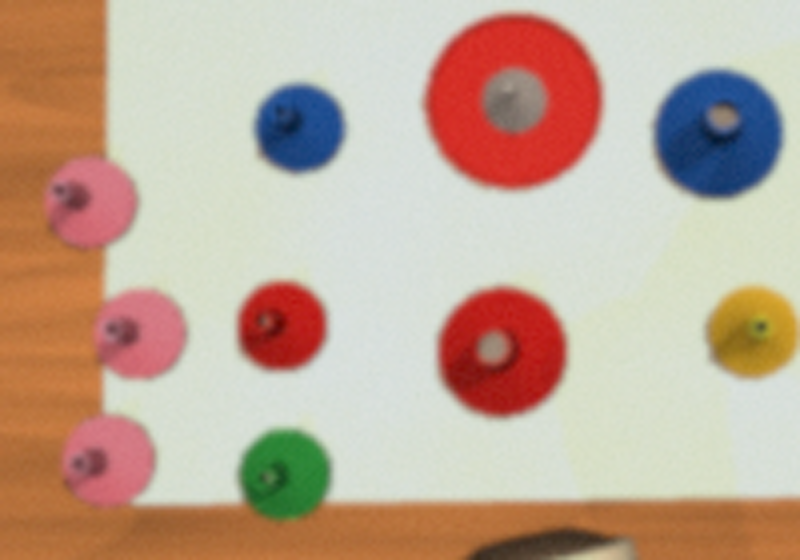

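Crop: red small at top-view (170,201), blue small at (175,152), large red at (225,208) and large blue at (279,153). Their heights fit the 80 mm and 100 mm profiles. Next, the stand centres.

Run:
```python
from fit import *
def ray(n,uv,z):
    c=arm.get_calibration(n);K=np.array(c['intrinsics']);R=np.array(c['R']);t=np.array(c['t'])
    D=np.c_[(uv[:,0]-K[0,2])/K[0,0],(uv[:,1]-K[1,2])/K[1,1],np.ones(len(uv))]@R
    C=-R.T@t
    return C+D*((z-C[2])/D[:,2])[:,None]
for n,cs in(('top',{'red':(228,145),'blue':(347,148)}),('side',{'red':(196,223),'blue':(218,154)})):
    f=np.load(f'pics/{n}0.npz');p,d=f['p'],f['d'];M=masks(p)
    for c,uv in cs.items():
        cn,_=cv2.findContours(M[c].astype('uint8'),cv2.RETR_EXTERNAL,cv2.CHAIN_APPROX_NONE)
        k=[q for q in cn if cv2.pointPolygonTest(q,uv,False)>=0 and len(q)>60][0][:,0].astype(float)
        P=ray(n,k,.009)[:,:2]
        o=least_squares(lambda x:np.hypot(*(P-x[:2]).T)-x[2],[*P.mean(0),.075],loss='soft_l1',f_scale=.001)
        print(n,c,len(k),(o.x*1000).round(1))
        # pin by depth
        W=world(n,d);Q=W[(np.hypot(W[...,0]-o.x[0],W[...,1]-o.x[1])<.03)&(W[...,2]>.03)&(W[...,2]<.065)]
        print('   tip pts',len(Q),Q.mean(0).round(4) if len(Q) else '', Q[Q[:,2]>.042].mean(0).round(4), Q[:,2].max())
# cone fit: filter check
f=np.load('pics/top0.npz');W=world('top',f['d']);Q=W[(abs(W[...,2]-.089)<.006)&(W[...,0]>.3)&(W[...,0]<.5)&(W[...,1]<-.15)&(W[...,1]>-.4)];print('filter',Q.mean(0),len(Q))
```

```text
top red 121 [627.4  87.9  70.7]
   tip pts 23 [0.6278 0.0872 0.0398] [0.6284 0.0876 0.0536] 0.059356454444024834
top blue 118 [ 611.5 -306.6   69.6]
   tip pts 27 [ 0.6107 -0.3062  0.0412] [ 0.6113 -0.3057  0.0524] 0.061540928795630966Traceback (most recent call last):
  File "<stdin>", line 11, in <module>
IndexError: list index out of range
```

```bash
cat >> h.py <<'E'
from scipy.spatial.transform import Rotation as Ro
def to(*pts):
    s=arm.read_state();R=Ro.from_rotvec(s['eef_rot']).as_matrix();p=np.array(s['tcp_pos'])
    print('t',round(float(s['time']),2),'tcp',(p*1e3).round(1),'F',np.round(s['ft_force'],1),'w',round(float(s['width']),3))
    for q in pts: print(q,'->',(R.T@(np.array(q)-p*1e3)).round(1))
    return R
E
python3 - <<'E'
from h import *
print(to((443.8,281.6,256),(443.8,281.6,130)).round(3))
E
python3 - <<'E'
from fit import *
f=np.load('pics/side0.npz');p,d=f['p'],f['d'];W=world('side',d)
for c,g in(('red',(.628,.0877)),('blue',(.6113,-.3063))):
    h=cv2.cvtColor(p,cv2.COLOR_BGR2HSV)
    Q=W[(np.hypot(W[...,0]-g[0],W[...,1]-g[1])<.032)&(W[...,2]>.012)&(h[...,1]<110)]
    # cone: r=27 at z=4 -> 4 at unknown top ; fit r=a-b z
    o=least_squares(lambda x:np.hypot(Q[:,0]-x[0],Q[:,1]-x[1])-np.maximum(x[2]-x[3]*Q[:,2],.004),[*g,.03,.6],loss='soft_l1',f_scale=.001)
    print(c,len(Q),o.x.round(4), Q[Q[:,2]>.05].mean(0).round(4))
    f2=np.load('pics/top0.npz')
E
```

```text
t 0.1 tcp [ 227.9 -527.3  255.4] F [-0.4  1.4  0.2] w 0.995
(443.8, 281.6, 256) -> [   0.7 -657.  -519. ]
(443.8, 281.6, 130) -> [ 126.7 -656.8 -519. ]
[[-0.     0.397 -0.918]
 [ 0.002 -0.918 -0.397]
 [-1.    -0.002 -0.   ]]
red 166 [0.6291 0.0878 0.0339 0.7574] [0.6288 0.0895 0.0575]
blue 92 [ 0.6121 -0.3068  0.031   0.6701] [ 0.6118 -0.305   0.0565]
```

>>> send_rows([
  {"claw": -1,"offset": [0,-657,-519],"spin": 23.4},
  {"claw": -1,"offset": [0,-657,-519],"spin": 23.4},
  {"claw": -1,"offset": [0,-657,-519],"spin": 23.4},
  {"claw": -1,"offset": [0,-657,-519],"spin": 23.4},
  {"claw": -1,"offset": [0,-657,-519],"spin": 23.4},
  {"claw": -1,"offset": [0,-657,-519],"spin": 23.4},
  {"claw": -1,"offset": [0,-657,-519],"spin": 23.4},
  {"claw": -1,"offset": [0,-657,-519],"spin": 23.4},
  {"claw": -1,"offset": [0,-657,-519],"spin": 23.4},
  {"claw": -1,"offset": [0,-657,-519],"spin": 23.4},
  {"claw": -1,"offset": [0,-657,-519],"spin": 23.4},
  {"claw": -1,"offset": [0,-657,-519],"spin": 23.4},
])

```text
time: 1.6
tcp_pos: [0.4214, 0.1991, 0.2561]
eef_rot: [2.222, -0.0, -2.221]
ft_force: [1.1, -0.1, 0.6]
width: 1.002
```

Run:
```python
from h import *
print(to((443.8,281.6,256),(443.8,281.6,130)).round(3),arm.read_state()['q'])
```

```text
t 1.6 tcp [421.4 199.1 256.1] F [ 1.1 -0.1  0.6] w 1.002
(443.8, 281.6, 256) -> [  0.1 -82.5 -22.4]
(443.8, 281.6, 130) -> [126.1 -82.6 -22.4]
[[ 0.  0. -1.]
 [-0. -1. -0.]
 [-1.  0. -0.]] [ 1.81371827e-01 -1.31961345e-01  1.89065442e+00 -3.57550548e-04
  1.38264624e+00  1.75219618e+00]
```

>>> send_rows([
  {"claw": -1,"offset": [0,-41,-11],"spin": 0},
  {"claw": -1,"offset": [0,-82.5,-22.4],"spin": 0},
  {"claw": -1,"offset": [30,-82.5,-22.4],"spin": 0},
  {"claw": -1,"offset": [65,-82.5,-22.4],"spin": 0},
  {"claw": -1,"offset": [90,-82.5,-22.4],"spin": 0},
  {"claw": -1,"offset": [100,-82.5,-22.4],"spin": 0},
  {"claw": -1,"offset": [100,-82.5,-22.4],"spin": 0},
])

```text
time: 2.48
tcp_pos: [0.4436, 0.2792, 0.156]
eef_rot: [-2.22, 0.001, 2.222]
ft_force: [-0.4, 0.2, 1.5]
width: 1.0
```

Run:
```python
from h import *
grab('side','s1');grab('top','t1')
to((443.8,281.6,70))
```

```text
t 2.58 tcp [444.6 279.5 157.5] F [-0.2  0.3 -0.5] w 1.0
(443.8, 281.6, 70) -> [87.5 -2.1  1. ]
```

View pics/s1.png

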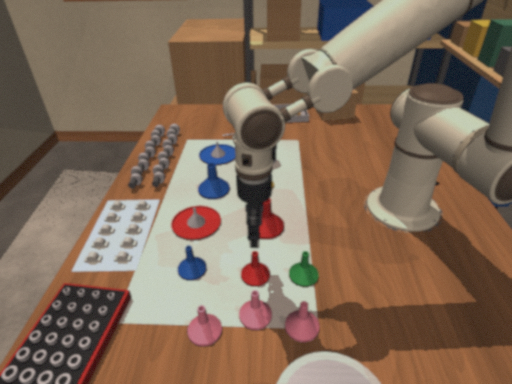

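The gripper hangs straight over the small red funnel, at side-view (255,250). Descending.

>>> send_rows([
  {"claw": -1,"offset": [30,-2,0.5],"spin": 0},
  {"claw": -1,"offset": [60,-2,0.5],"spin": 0},
  {"claw": -1,"offset": [80,-2,0.5],"spin": 0},
  {"claw": -1,"offset": [87,-2,0.5],"spin": 0},
  {"claw": 1,"offset": [87,-2,0.5],"spin": 0},
  {"claw": 1,"offset": [87,-2,0.5],"spin": 0},
  {"claw": 1,"offset": [87,-2,0.5],"spin": 0},
  {"claw": 1,"offset": [87,-2,0.5],"spin": 0},
  {"claw": 1,"offset": [87,-2,0.5],"spin": 0},
  {"claw": 1,"offset": [87,-2,0.5],"spin": 0},
  {"claw": 1,"offset": [87,-2,0.5],"spin": 0},
  {"claw": 1,"offset": [87,-2,0.5],"spin": 0},
], squeeze=30)

```text
time: 4.08
tcp_pos: [0.4439, 0.2814, 0.0702]
eef_rot: [-2.222, 0.0, 2.22]
ft_force: [-1.0, -1.3, 7.1]
width: 0.222
```

Run:
```python
from h import *
to((443.8,281.6,256))
```

```text
t 4.08 tcp [443.9 281.4  70.2] F [-1.  -1.3  7.1] w 0.222
(443.8, 281.6, 256) -> [-1.858e+02 -2.000e-01 -1.000e-01]
```

Gripped: the opening is about 19 mm, which matches the spout. Lift, move over the red stand and look.

>>> send_rows([
  {"claw": 1,"offset": [-15,0,0],"spin": 0},
  {"claw": 1,"offset": [-50,0,0],"spin": 0},
  {"claw": 1,"offset": [-90,0,0],"spin": 0},
  {"claw": 1,"offset": [-120,20,-20],"spin": 0},
  {"claw": 1,"offset": [-120,60,-60],"spin": 0},
  {"claw": 1,"offset": [-120,100,-100],"spin": 0},
  {"claw": 1,"offset": [-120,140,-140],"spin": 0},
  {"claw": 1,"offset": [-120,175,-170],"spin": 0},
  {"claw": 1,"offset": [-120,190,-181],"spin": 0},
  {"claw": 1,"offset": [-120,193.7,-184.4],"spin": 0},
  {"claw": 1,"offset": [-120,193.7,-184.4],"spin": 0},
  {"claw": 1,"offset": [-120,193.7,-184.4],"spin": 0},
])

```text
time: 5.58
tcp_pos: [0.6269, 0.0888, 0.1893]
eef_rot: [2.221, 0.001, -2.222]
ft_force: [0.5, -0.1, -0.3]
width: 0.218
```

```bash
cat > look.py <<'E'
import sys
from fit import *
name,col,kind,gx,gy,gz=sys.argv[1],sys.argv[2],sys.argv[3],*map(float,sys.argv[4:7])
for n in('side','top'):
    p,d=grab(n,n+name);W=world(n,d);m=masks(p)[col]&(d>0)
    h=.1
    m&=(np.hypot(W[...,0]-gx/1e3,W[...,1]-gy/1e3)<.065)&(W[...,2]>gz/1e3-.012)&(W[...,2]<gz/1e3+h)
    P=W[m]
    if len(P)<60: print(n,'few',len(P));continue
    x,e=fit(P,kind,gz/1e3);print(n,len(P),(x*1e3).round(1),(e*1e3).round(2))
to()
p=cv2.imread(f'pics/side{name}.png');cv2.imwrite(f'pics/c{name}.png',cv2.resize(p[100:320,130:330],None,fx=2.7,fy=2.7,interpolation=2))
E
python3 look.py A red s 628.3 87.7 120
```

```text
side 340 [626.5  89.  119.8] 0.95
top 122 [627.2  89.6 116.8] 1.04
t 5.67 tcp [627.1  88.5 189.4] F [-0.2  0.4 -0.4] w 0.221
```

View pics/cA.png

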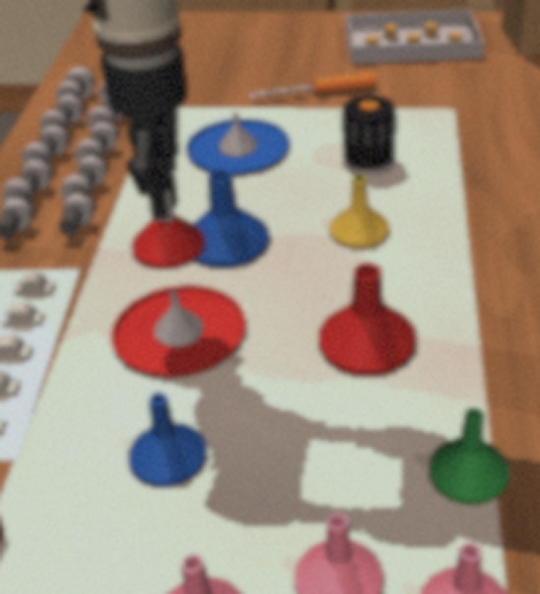

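The small red funnel hangs level over the red dish at crop (168,245). It sits about 1.4 mm off the stand in x and y, so I'll correct that while descending.

>>> send_rows([
  {"claw": 1,"offset": [20,1.5,-1.4],"spin": 0},
  {"claw": 1,"offset": [45,1.5,-1.4],"spin": 0},
  {"claw": 1,"offset": [60,1.5,-1.4],"spin": 0},
  {"claw": 1,"offset": [70,1.5,-1.4],"spin": 0},
  {"claw": 1,"offset": [78,1.5,-1.4],"spin": 0},
  {"claw": 1,"offset": [86,1.5,-1.4],"spin": 0},
  {"claw": 1,"offset": [94,1.5,-1.4],"spin": 0},
  {"claw": 1,"offset": [100,1.5,-1.4],"spin": 0},
  {"claw": 1,"offset": [105,1.5,-1.4],"spin": 0},
  {"claw": 1,"offset": [109,1.5,-1.4],"spin": 0},
  {"claw": 1,"offset": [112,1.5,-1.4],"spin": 0},
  {"claw": 1,"offset": [112,1.5,-1.4],"spin": 0},
])

```text
time: 7.18
tcp_pos: [0.6289, 0.086, 0.0771]
eef_rot: [-2.221, 0.001, 2.222]
ft_force: [-1.0, 0.1, -0.3]
width: 0.218
```

```bash
python3 look.py B red s 628.3 87.7 6
```

```text
side 953 [627.8  90.5   4.2] 5.53
top 260 [6.162e+02 8.080e+01 3.000e-01] 8.31
t 7.28 tcp [629.2  86.   77.5] F [-0.7  0.3 -0.5] w 0.222
```

View pics/cB.png

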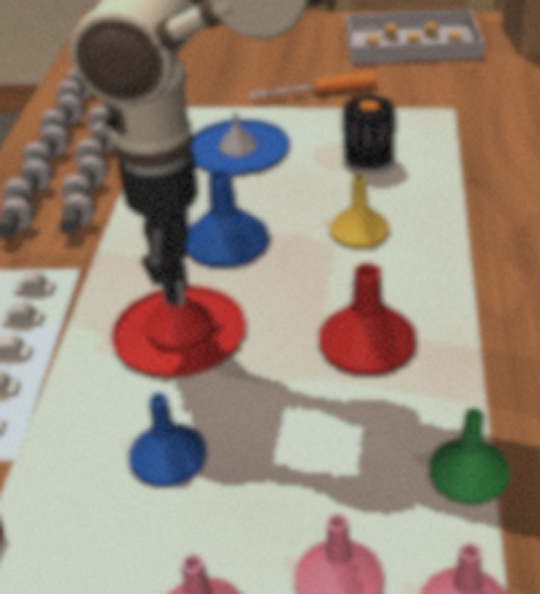

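The funnel is over the pin with no contact force and the rim about 3 mm above the floor. Lower and release.

>>> send_rows([
  {"claw": 1,"offset": [1.5,0,0],"spin": 0},
  {"claw": 1,"offset": [2.5,0,0],"spin": 0},
  {"claw": 1,"offset": [2.5,0,0],"spin": 0},
  {"claw": -1,"offset": [2.5,0,0],"spin": 0},
  {"claw": -1,"offset": [2.5,0,0],"spin": 0},
  {"claw": -1,"offset": [2.5,0,0],"spin": 0},
  {"claw": -1,"offset": [2.5,0,0],"spin": 0},
  {"claw": -1,"offset": [2.5,0,0],"spin": 0},
  {"claw": -1,"offset": [-20,0,0],"spin": 0},
  {"claw": -1,"offset": [-60,0,0],"spin": 0},
  {"claw": -1,"offset": [-110,0,0],"spin": 0},
  {"claw": -1,"offset": [-110,0,0],"spin": 0},
])

```text
time: 8.78
tcp_pos: [0.6322, 0.0859, 0.1932]
eef_rot: [-2.233, 0.001, 2.21]
ft_force: [-0.0, 0.1, -0.0]
width: 0.998
```

```bash
python3 look.py C red s 628.3 87.7 16
python3 -c "
from h import *
to((420.2,98.9,185),(420.2,98.9,86))"
```

```text
side 903 [627.9  88.2   3.4] 3.15
top 222 [627.8  86.1   1.7] 1.88
t 8.88 tcp [629.2  86.  187.6] F [-0.7 -0.1 -0.7] w 0.997
t 8.88 tcp [629.2  86.  187.6] F [-0.7 -0.1 -0.7] w 0.997
(420.2, 98.9, 185) -> [  2.4 -12.8 209. ]
(420.2, 98.9, 86) -> [101.4 -12.8 209.1]
```

View pics/cC.png

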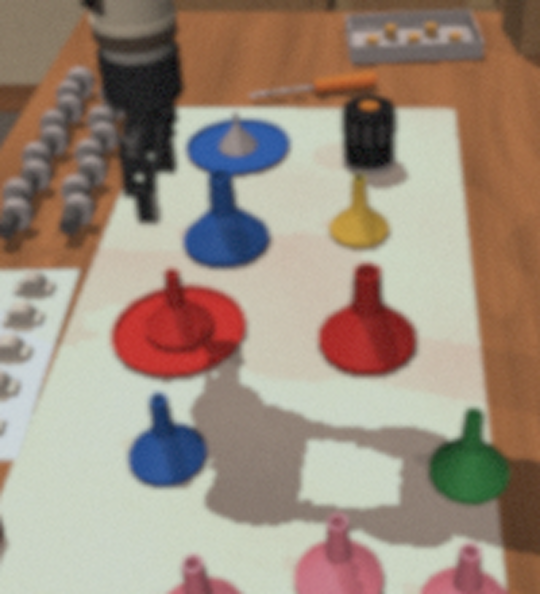

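The small red funnel is seated upright on the dish at about (628, 87), crop (180,320). Next is the large red one.

>>> send_rows([
  {"claw": -1,"offset": [0,-3,50],"spin": 0},
  {"claw": -1,"offset": [0,-6,100],"spin": 0},
  {"claw": -1,"offset": [0,-10,150],"spin": 0},
  {"claw": -1,"offset": [0,-12.8,190],"spin": 0},
  {"claw": -1,"offset": [0,-12.8,208.5],"spin": 0},
  {"claw": -1,"offset": [20,-12.8,208.5],"spin": 0},
  {"claw": -1,"offset": [50,-12.8,208.5],"spin": 0},
  {"claw": -1,"offset": [80,-12.8,208.5],"spin": 0},
  {"claw": -1,"offset": [95,-12.8,208.5],"spin": 0},
  {"claw": -1,"offset": [101,-12.8,208.5],"spin": 0},
  {"claw": -1,"offset": [101,-12.8,208.5],"spin": 0},
])

```text
time: 10.25
tcp_pos: [0.4206, 0.0989, 0.0864]
eef_rot: [-2.221, 0.001, 2.221]
ft_force: [-0.5, -0.7, 0.6]
width: 0.999
```

>>> send_rows([
  {"claw": 1,"offset": [0,0,0],"spin": 0},
  {"claw": 1,"offset": [0,0,0],"spin": 0},
  {"claw": 1,"offset": [0,0,0],"spin": 0},
  {"claw": 1,"offset": [0,0,0],"spin": 0},
  {"claw": 1,"offset": [0,0,0],"spin": 0},
  {"claw": 1,"offset": [0,0,0],"spin": 0},
], squeeze=35)

```text
time: 11.0
tcp_pos: [0.4209, 0.0988, 0.0871]
eef_rot: [2.222, -0.001, -2.221]
ft_force: [-1.4, -0.4, 5.2]
width: 0.364
```

```bash
python3 -c "
from h import *
to((628.2,87.3,86))"
```

```text
t 11.0 tcp [420.9  98.8  87.1] F [-1.4 -0.4  5.2] w 0.364
(628.2, 87.3, 86) -> [   1.3   11.4 -207.3]
```

>>> send_rows([
  {"claw": 1,"offset": [-15,0,0],"spin": 0},
  {"claw": 1,"offset": [-50,0,0],"spin": 0},
  {"claw": 1,"offset": [-90,0,0],"spin": 0},
  {"claw": 1,"offset": [-120,2,-20],"spin": 0},
  {"claw": 1,"offset": [-120,4,-60],"spin": 0},
  {"claw": 1,"offset": [-120,6,-100],"spin": 0},
  {"claw": 1,"offset": [-120,8,-145],"spin": 0},
  {"claw": 1,"offset": [-120,10,-180],"spin": 0},
  {"claw": 1,"offset": [-120,11,-200],"spin": 0},
  {"claw": 1,"offset": [-120,11.4,-207.3],"spin": 0},
  {"claw": 1,"offset": [-120,11.4,-207.3],"spin": 0},
  {"claw": 1,"offset": [-120,11.4,-207.3],"spin": 0},
])

```text
time: 12.5
tcp_pos: [0.6271, 0.0876, 0.2064]
eef_rot: [-2.221, 0.0, 2.222]
ft_force: [-0.9, 0.1, -1.0]
width: 0.364
```

```bash
python3 look.py D red l 628.2 87.3 120
```

```text
side 755 [626.1  87.4 120.4] 0.9
top 328 [626.5  88.7 116.8] 1.09
t 12.6 tcp [627.2  87.6 206.5] F [ 0.1 -0.6 -1.8] w 0.365
```

View pics/cD.png

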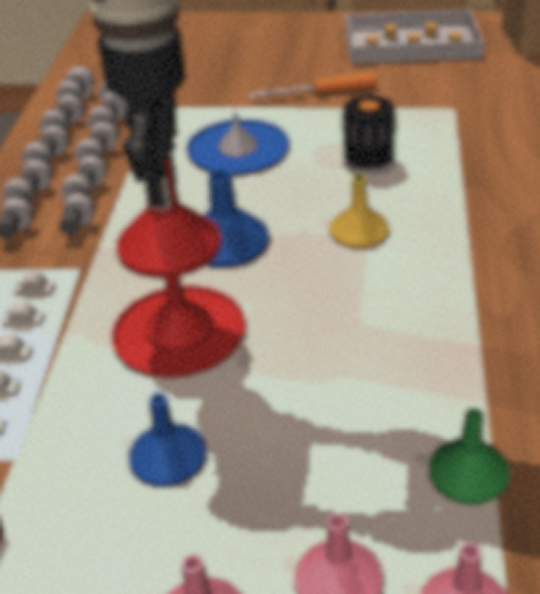

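The large red funnel hangs upright over the seated small one, about 1.7 mm short in x. Correct and lower.

>>> send_rows([
  {"claw": 1,"offset": [15,0.8,-1.7],"spin": 0},
  {"claw": 1,"offset": [30,0.8,-1.7],"spin": 0},
  {"claw": 1,"offset": [45,0.8,-1.7],"spin": 0},
  {"claw": 1,"offset": [60,0.8,-1.7],"spin": 0},
  {"claw": 1,"offset": [72,0.8,-1.7],"spin": 0},
  {"claw": 1,"offset": [82,0.8,-1.7],"spin": 0},
  {"claw": 1,"offset": [91,0.8,-1.7],"spin": 0},
  {"claw": 1,"offset": [98,0.8,-1.7],"spin": 0},
  {"claw": 1,"offset": [104,0.8,-1.7],"spin": 0},
  {"claw": 1,"offset": [109,0.8,-1.7],"spin": 0},
  {"claw": 1,"offset": [112,0.8,-1.7],"spin": 0},
  {"claw": 1,"offset": [112,0.8,-1.7],"spin": 0},
])

```text
time: 14.1
tcp_pos: [0.6295, 0.0866, 0.0941]
eef_rot: [-2.221, 0.001, 2.221]
ft_force: [-0.2, -0.1, -1.2]
width: 0.363
```

```bash
python3 look.py E red l 628.2 87.3 16
```

```text
side 969 [628.1  87.9   6.7] 1.44
top 192 [628.4  87.6   4.7] 0.98
t 14.2 tcp [629.7  86.6  94.5] F [ 1.  -0.  -1.2] w 0.366
```

View pics/cE.png

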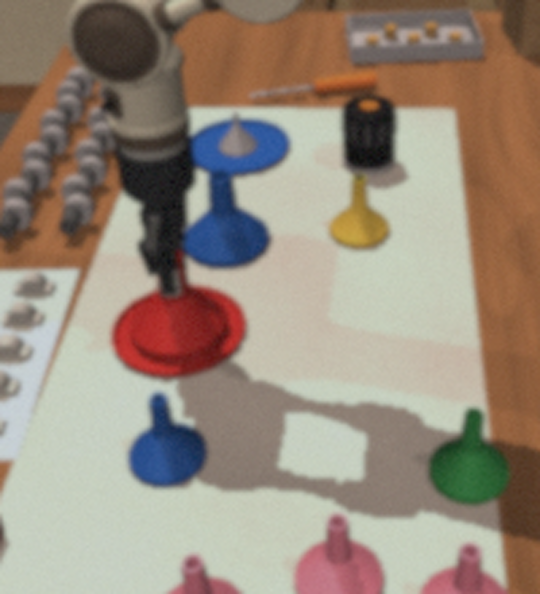

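It went over cleanly with no side force, and the rim is about 3 mm above the floor. Lower and release.

>>> send_rows([
  {"claw": 1,"offset": [1.5,0,0],"spin": 0},
  {"claw": 1,"offset": [2.5,0,0],"spin": 0},
  {"claw": 1,"offset": [2.5,0,0],"spin": 0},
  {"claw": -1,"offset": [2.5,0,0],"spin": 0},
  {"claw": -1,"offset": [2.5,0,0],"spin": 0},
  {"claw": -1,"offset": [2.5,0,0],"spin": 0},
  {"claw": -1,"offset": [2.5,0,0],"spin": 0},
  {"claw": -1,"offset": [2.5,0,0],"spin": 0},
  {"claw": -1,"offset": [-20,0,0],"spin": 0},
  {"claw": -1,"offset": [-55,0,0],"spin": 0},
  {"claw": -1,"offset": [-95,0,0],"spin": 0},
  {"claw": -1,"offset": [-95,0,0],"spin": 0},
])

```text
time: 15.7
tcp_pos: [0.6321, 0.0865, 0.194]
eef_rot: [-2.231, 0.001, 2.212]
ft_force: [0.3, -0.7, -1.2]
width: 0.999
```

```bash
python3 look.py F red l 628.3 87.7 16
python3 -c "
from h import *
to((608.8,267.3,185),(608.8,267.3,70))"
```

```text
side 1078 [628.3  87.3   4.6] 1.2
top 365 [627.2  86.9   1.3] 1.41
t 15.8 tcp [629.5  86.6 189.3] F [-0.7  0.6 -0.2] w 0.998
t 15.8 tcp [629.5  86.6 189.3] F [-0.7  0.6 -0.2] w 0.998
(608.8, 267.3, 185) -> [   4.3 -180.7   20.8]
(608.8, 267.3, 70) -> [ 119.3 -180.7   20.9]
```

View pics/cF.png

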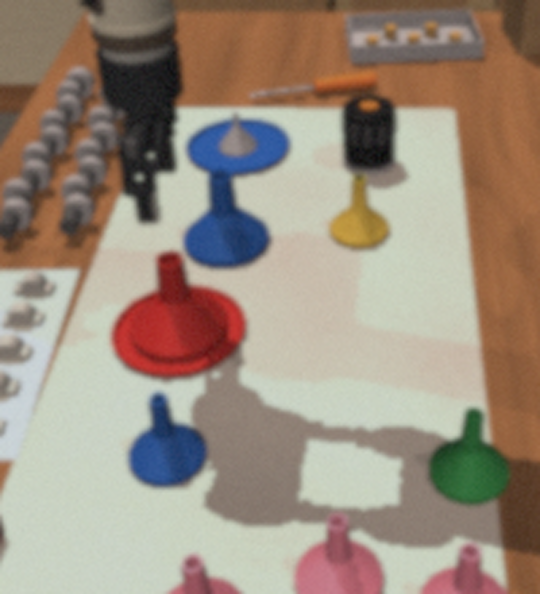

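The red pair is nested and seated. Next is the small blue funnel.

>>> send_rows([
  {"claw": -1,"offset": [0,-45,5],"spin": 0},
  {"claw": -1,"offset": [0,-95,10],"spin": 0},
  {"claw": -1,"offset": [0,-140,16],"spin": 0},
  {"claw": -1,"offset": [0,-172,20.8],"spin": 0},
  {"claw": -1,"offset": [0,-180.7,20.8],"spin": 0},
  {"claw": -1,"offset": [20,-180.7,20.8],"spin": 0},
  {"claw": -1,"offset": [55,-180.7,20.8],"spin": 0},
  {"claw": -1,"offset": [90,-180.7,20.8],"spin": 0},
  {"claw": -1,"offset": [112,-180.7,20.8],"spin": 0},
  {"claw": -1,"offset": [119,-180.7,20.8],"spin": 0},
  {"claw": -1,"offset": [119,-180.7,20.8],"spin": 0},
])

```text
time: 17.18
tcp_pos: [0.6092, 0.2669, 0.0704]
eef_rot: [-2.221, 0.001, 2.221]
ft_force: [-0.3, -0.3, 0.9]
width: 0.998
```

>>> send_rows([
  {"claw": 1,"offset": [0,0,0],"spin": 0},
  {"claw": 1,"offset": [0,0,0],"spin": 0},
  {"claw": 1,"offset": [0,0,0],"spin": 0},
  {"claw": 1,"offset": [0,0,0],"spin": 0},
  {"claw": 1,"offset": [0,0,0],"spin": 0},
  {"claw": 1,"offset": [0,0,0],"spin": 0},
  {"claw": 1,"offset": [0,0,0],"spin": 0},
], squeeze=30)

```text
time: 18.05
tcp_pos: [0.6091, 0.2674, 0.0709]
eef_rot: [-2.222, 0.0, 2.22]
ft_force: [-1.0, -0.9, 6.0]
width: 0.218
```

```bash
python3 -c "
from h import *
to((611.6,-306.4,70))"
```

```text
t 18.05 tcp [609.1 267.4  70.9] F [-1.  -0.9  6. ] w 0.218
(611.6, -306.4, 70) -> [  0.8 573.8  -2.8]
```

>>> send_rows([
  {"claw": 1,"offset": [-15,0,0],"spin": 0},
  {"claw": 1,"offset": [-60,0,0],"spin": 0},
  {"claw": 1,"offset": [-110,0,0],"spin": 0},
  {"claw": 1,"offset": [-150,0,0],"spin": 0},
  {"claw": 1,"offset": [-165,30,0],"spin": 0},
  {"claw": 1,"offset": [-165,80,0],"spin": 0},
  {"claw": 1,"offset": [-165,135,0],"spin": 0},
  {"claw": 1,"offset": [-165,190,0],"spin": 0},
  {"claw": 1,"offset": [-165,245,-1],"spin": 0},
  {"claw": 1,"offset": [-165,300,-1],"spin": 0},
  {"claw": 1,"offset": [-165,355,-2],"spin": 0},
  {"claw": 1,"offset": [-165,410,-2],"spin": 0},
])

```text
time: 19.55
tcp_pos: [0.6103, -0.1445, 0.2357]
eef_rot: [-2.222, 0.001, 2.221]
ft_force: [0.5, -0.9, -0.7]
width: 0.221
```

>>> send_rows([
  {"claw": 1,"offset": [0,50,0],"spin": 0},
  {"claw": 1,"offset": [0,95,0],"spin": 0},
  {"claw": 1,"offset": [0,130,0],"spin": 0},
  {"claw": 1,"offset": [0,155,0],"spin": 0},
  {"claw": 1,"offset": [10,163.5,0],"spin": 0},
  {"claw": 1,"offset": [40,163.5,0],"spin": 0},
  {"claw": 1,"offset": [45,163.5,0],"spin": 0},
  {"claw": 1,"offset": [45,163.5,0],"spin": 0},
])

```text
time: 20.55
tcp_pos: [0.6105, -0.3052, 0.19]
eef_rot: [-2.22, -0.001, 2.222]
ft_force: [0.2, 0.2, -0.5]
width: 0.216
```

```bash
sed -i 's/p\[100:320,130:330\]/p[60:280,130:330]/' look.py; python3 look.py G blue s 611.6 -306.4 120
```

```text
side 157 [ 610.2 -304.5  119.3] 1.64
top few 14
t 20.65 tcp [ 611.2 -306.   191.7] F [ 0.3 -1.  -0.1] w 0.22
```

View pics/cG.png

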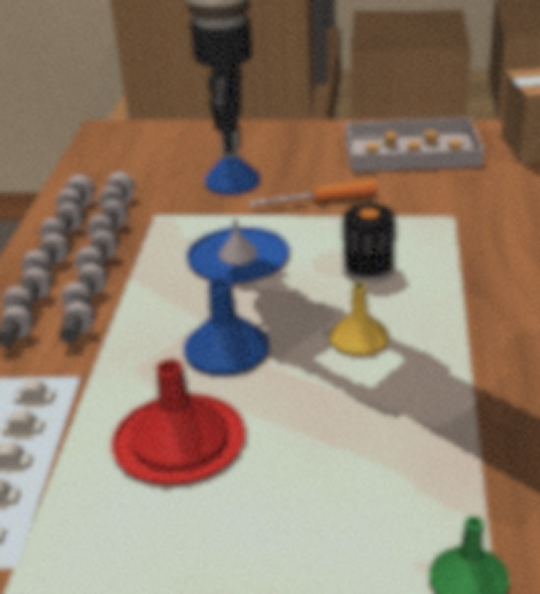

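The small blue funnel hangs over the blue dish at crop (232,172), about 1.2 mm off in x and y. Correct and lower.

>>> send_rows([
  {"claw": 1,"offset": [20,1.3,-1.2],"spin": 0},
  {"claw": 1,"offset": [45,1.3,-1.2],"spin": 0},
  {"claw": 1,"offset": [60,1.3,-1.2],"spin": 0},
  {"claw": 1,"offset": [70,1.3,-1.2],"spin": 0},
  {"claw": 1,"offset": [78,1.3,-1.2],"spin": 0},
  {"claw": 1,"offset": [86,1.3,-1.2],"spin": 0},
  {"claw": 1,"offset": [94,1.3,-1.2],"spin": 0},
  {"claw": 1,"offset": [100,1.3,-1.2],"spin": 0},
  {"claw": 1,"offset": [105,1.3,-1.2],"spin": 0},
  {"claw": 1,"offset": [109,1.3,-1.2],"spin": 0},
  {"claw": 1,"offset": [112,1.3,-1.2],"spin": 0},
  {"claw": 1,"offset": [112,1.3,-1.2],"spin": 0},
])

```text
time: 22.15
tcp_pos: [0.6116, -0.3074, 0.078]
eef_rot: [-2.221, 0.0, 2.221]
ft_force: [0.2, -0.4, 0.1]
width: 0.218
```

```bash
python3 look.py H blue s 611.6 -306.4 16
```

```text
side 398 [ 610.1 -303.3    5. ] 3.77
top few 17
t 22.25 tcp [ 611.8 -307.6   78.5] F [1.1 0.4 0. ] w 0.219
```

View pics/cH.png

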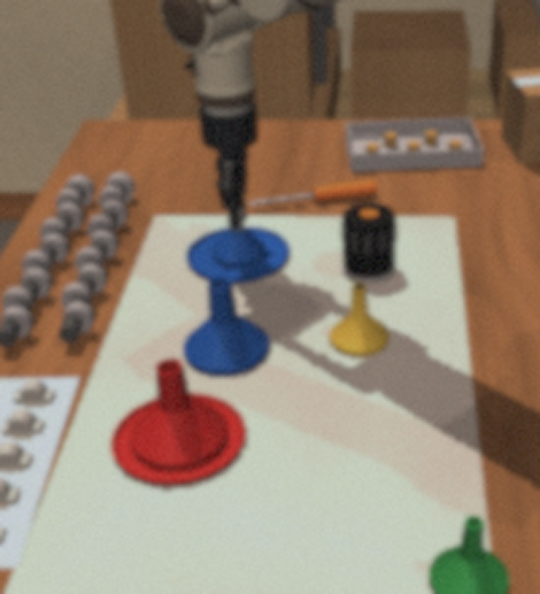

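No contact force, and the funnel is over the pin. Lower the last bit and release.

>>> send_rows([
  {"claw": 1,"offset": [1.5,0,0],"spin": 0},
  {"claw": 1,"offset": [3,0,0],"spin": 0},
  {"claw": 1,"offset": [3,0,0],"spin": 0},
  {"claw": -1,"offset": [3,0,0],"spin": 0},
  {"claw": -1,"offset": [3,0,0],"spin": 0},
  {"claw": -1,"offset": [3,0,0],"spin": 0},
  {"claw": -1,"offset": [3,0,0],"spin": 0},
  {"claw": -1,"offset": [3,0,0],"spin": 0},
  {"claw": -1,"offset": [-20,0,0],"spin": 0},
  {"claw": -1,"offset": [-60,0,0],"spin": 0},
  {"claw": -1,"offset": [-110,0,0],"spin": 0},
  {"claw": -1,"offset": [-110,0,0],"spin": 0},
])

```text
time: 23.75
tcp_pos: [0.6147, -0.3097, 0.1969]
eef_rot: [2.23, -0.009, -2.206]
ft_force: [0.2, -0.7, -0.1]
width: 0.995
```

```bash
python3 look.py I blue s 611.6 -306.4 22
python3 -c "
from h import *
to((598.6,-81.4,185),(598.6,-81.4,86))"
```

```text
side 210 [ 611.3 -307.1    5.3] 1.31
top few 1
t 23.85 tcp [ 612.3 -307.9  190.6] F [-0.   0.3 -0.2] w 1.003
t 23.85 tcp [ 612.3 -307.9  190.6] F [-0.   0.3 -0.2] w 1.003
(598.6, -81.4, 185) -> [   5.1 -226.5   13.8]
(598.6, -81.4, 86) -> [ 104.1 -226.7   14.1]
```

View pics/cI.png

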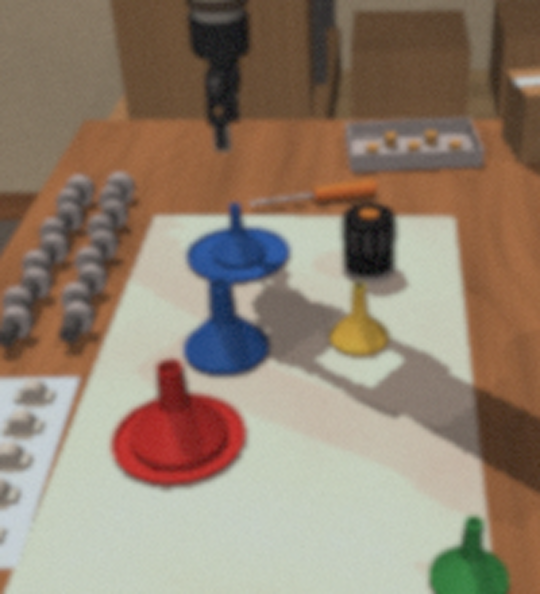

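The small blue funnel is seated upright. Next is the large blue one.

>>> send_rows([
  {"claw": -1,"offset": [0,-50,5],"spin": 0},
  {"claw": -1,"offset": [0,-105,8],"spin": 0},
  {"claw": -1,"offset": [0,-160,11],"spin": 0},
  {"claw": -1,"offset": [0,-205,13.5],"spin": 0},
  {"claw": -1,"offset": [0,-226.5,13.5],"spin": 0},
  {"claw": -1,"offset": [20,-226.5,13.5],"spin": 0},
  {"claw": -1,"offset": [50,-226.5,13.5],"spin": 0},
  {"claw": -1,"offset": [80,-226.5,13.5],"spin": 0},
  {"claw": -1,"offset": [97,-226.5,13.5],"spin": 0},
  {"claw": -1,"offset": [104,-226.5,13.5],"spin": 0},
  {"claw": -1,"offset": [104,-226.5,13.5],"spin": 0},
])

```text
time: 25.22
tcp_pos: [0.5985, -0.0815, 0.0843]
eef_rot: [-2.221, 0.001, 2.221]
ft_force: [0.7, -0.3, 0.1]
width: 0.999
```

>>> send_rows([
  {"claw": 1,"offset": [0,0,0],"spin": 0},
  {"claw": 1,"offset": [0,0,0],"spin": 0},
  {"claw": 1,"offset": [0,0,0],"spin": 0},
  {"claw": 1,"offset": [0,0,0],"spin": 0},
  {"claw": 1,"offset": [0,0,0],"spin": 0},
  {"claw": 1,"offset": [0,0,0],"spin": 0},
], squeeze=35)

```text
time: 25.98
tcp_pos: [0.5989, -0.0812, 0.0853]
eef_rot: [2.223, -0.001, -2.22]
ft_force: [-1.4, 0.8, 4.7]
width: 0.362
```

```bash
python3 -c "
from h import *
to((611.4,-306.6,86))"
```

```text
t 25.98 tcp [598.9 -81.2  85.3] F [-1.4  0.8  4.7] w 0.362
(611.4, -306.6, 86) -> [ -0.6 225.4 -12.6]
```

>>> send_rows([
  {"claw": 1,"offset": [-15,0,0],"spin": 0},
  {"claw": 1,"offset": [-50,0,0],"spin": 0},
  {"claw": 1,"offset": [-95,0,0],"spin": 0},
  {"claw": 1,"offset": [-120,20,-2],"spin": 0},
  {"claw": 1,"offset": [-120,65,-5],"spin": 0},
  {"claw": 1,"offset": [-120,115,-8],"spin": 0},
  {"claw": 1,"offset": [-120,160,-10],"spin": 0},
  {"claw": 1,"offset": [-120,195,-12],"spin": 0},
  {"claw": 1,"offset": [-120,217,-12.6],"spin": 0},
  {"claw": 1,"offset": [-120,225.4,-12.6],"spin": 0},
  {"claw": 1,"offset": [-120,225.4,-12.6],"spin": 0},
  {"claw": 1,"offset": [-120,225.4,-12.6],"spin": 0},
])

```text
time: 27.48
tcp_pos: [0.611, -0.3051, 0.2043]
eef_rot: [-2.221, -0.001, 2.222]
ft_force: [0.5, -0.1, -1.4]
width: 0.367
```

```bash
python3 look.py J blue l 611.4 -306.6 120
```

```text
side 345 [ 610.4 -304.9  119.9] 1.39
top 65 [ 611.  -304.4  116. ] 0.69
t 27.57 tcp [ 611.  -305.2  204.3] F [ 0.1 -0.4 -1. ] w 0.362
```

View pics/cJ.png

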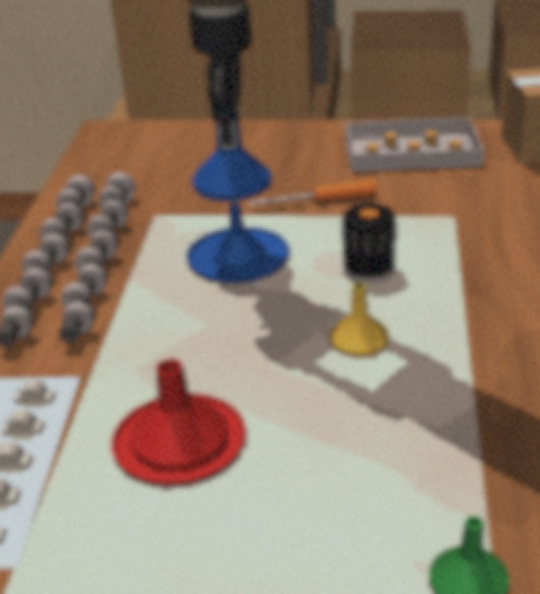

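The large blue funnel is above the small one, about 2 mm off in y. Correct and lower.

>>> send_rows([
  {"claw": 1,"offset": [15,1.9,-0.7],"spin": 0},
  {"claw": 1,"offset": [30,1.9,-0.7],"spin": 0},
  {"claw": 1,"offset": [45,1.9,-0.7],"spin": 0},
  {"claw": 1,"offset": [60,1.9,-0.7],"spin": 0},
  {"claw": 1,"offset": [72,1.9,-0.7],"spin": 0},
  {"claw": 1,"offset": [82,1.9,-0.7],"spin": 0},
  {"claw": 1,"offset": [91,1.9,-0.7],"spin": 0},
  {"claw": 1,"offset": [98,1.9,-0.7],"spin": 0},
  {"claw": 1,"offset": [104,1.9,-0.7],"spin": 0},
  {"claw": 1,"offset": [109,1.9,-0.7],"spin": 0},
  {"claw": 1,"offset": [111.5,1.9,-0.7],"spin": 0},
  {"claw": 1,"offset": [111.5,1.9,-0.7],"spin": 0},
])

```text
time: 29.08
tcp_pos: [0.6115, -0.3083, 0.0927]
eef_rot: [-2.221, 0.001, 2.221]
ft_force: [-1.0, 0.1, -1.3]
width: 0.367
```

```bash
python3 look.py K blue l 611.4 -306.6 16
```

```text
side 477 [ 611.1 -307.1    6.8] 1.77
top few 30
t 29.18 tcp [ 611.6 -308.4   93.1] F [ 0.1 -0.6 -0.1] w 0.367
```

View pics/cK.png

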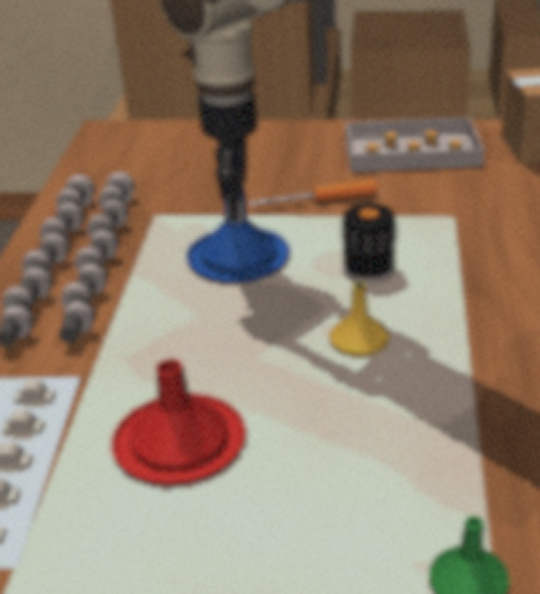

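It is nested without contact force. Lower the last 3 mm, release and withdraw.

>>> send_rows([
  {"claw": 1,"offset": [1.5,0,0],"spin": 0},
  {"claw": 1,"offset": [3,0,0],"spin": 0},
  {"claw": 1,"offset": [3,0,0],"spin": 0},
  {"claw": -1,"offset": [3,0,0],"spin": 0},
  {"claw": -1,"offset": [3,0,0],"spin": 0},
  {"claw": -1,"offset": [3,0,0],"spin": 0},
  {"claw": -1,"offset": [3,0,0],"spin": 0},
  {"claw": -1,"offset": [3,0,0],"spin": 0},
  {"claw": -1,"offset": [-20,0,0],"spin": 0},
  {"claw": -1,"offset": [-60,0,0],"spin": 0},
  {"claw": -1,"offset": [-110,0,0],"spin": 0},
  {"claw": -1,"offset": [-110,0,0],"spin": 0},
])

```text
time: 30.68
tcp_pos: [0.6144, -0.3104, 0.2115]
eef_rot: [2.23, -0.009, -2.206]
ft_force: [-0.2, 1.4, 0.7]
width: 0.999
```

>>> send_rows([
  {"claw": -1,"offset": [-40,-50,0],"spin": 0},
  {"claw": -1,"offset": [-40,-110,40],"spin": 0},
  {"claw": -1,"offset": [-40,-150,90],"spin": 0},
  {"claw": -1,"offset": [-40,-150,150],"spin": 0},
  {"claw": -1,"offset": [-40,-150,200],"spin": 0},
  {"claw": -1,"offset": [-40,-150,200],"spin": 0},
  {"claw": -1,"offset": [-40,-150,200],"spin": 0},
])

```text
time: 31.55
tcp_pos: [0.4121, -0.1586, 0.2438]
eef_rot: [2.224, -0.003, -2.219]
ft_force: [-0.1, -0.2, -0.5]
width: 0.996
```

```bash
python3 look.py L blue l 611.4 -306.6 22; python3 look.py M red l 628.3 87.7 16; python3 look.py N yellow s 434 -108.8 14
python3 - <<'E'
import cv2
a=cv2.imread('pics/sideN.png');b=cv2.imread('pics/topN.png')
cv2.imwrite('pics/fin.png',cv2.hconcat([cv2.resize(a[120:320,130:330],None,fx=2,fy=2),cv2.resize(b[100:300,180:380],None,fx=2,fy=2)]))
E
```

```text
side 439 [ 611.5 -308.5    5.1] 1.38
top 820 [ 611.  -307.     1.6] 1.2
t 31.65 tcp [ 412.7 -158.7  243.6] F [1.3 0.5 0.4] w 1.002
side 1074 [628.4  87.2   4.5] 1.19
top 906 [628.1  87.4   1.7] 1.37
t 31.75 tcp [ 412.6 -158.6  243.2] F [ 0.1 -0.4  0.2] w 1.002
side 269 [ 433.9 -109.7    1.5] 1.23
top 222 [ 433.6 -109.1   -1.6] 1.26
t 31.85 tcp [ 412.2 -158.4  242.9] F [0.6 0.4 0.3] w 1.001
```

View pics/fin.png

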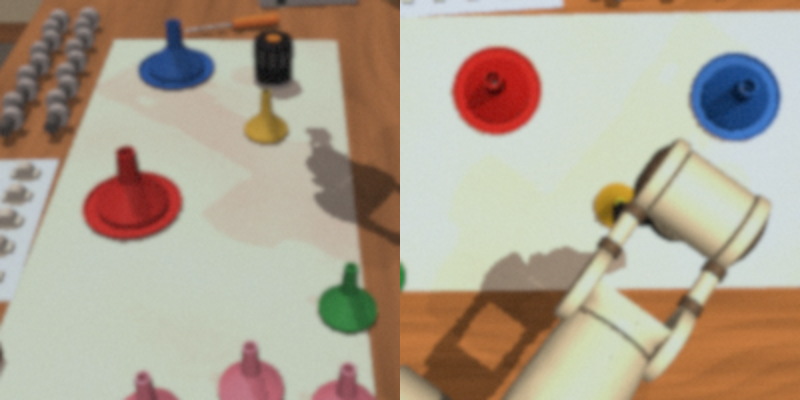

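Both pairs are seated and centred, the other objects haven't moved, and the arm is clear of everything. Handing in.

```bash
python3 -c "
from workcell import arm
print(arm.sign_off())"
```

```text
the job is handed in; nothing more can be done
None
```

Both pairs are on their stands and I handed the job in at about 32 s. On each stand the small funnel went over the pin first, then the large one over it. Each was stopped about 3 mm above the dish floor, eased down and released. The wrist force I read after each move stayed within a few newtons, at most about 7 N, while gripping.

Last checks, from camera fits of the large funnels:

| Stand | Offset from stand centre | Rim height, side camera | Rim height, top camera |
|---|---|---|---|
| Red | under 1 mm | 4.5 mm | 1.7 mm |
| Blue | 1–2 mm | 5.1 mm | 1.6 mm |

- **Rim height disagreement:** the two cameras differ by about 3 mm. The same gap showed on funnels standing on the bench, so I put it down to calibration bias; both agree with a rim resting at 4 mm.
- **Small funnels:** they are hidden inside the large ones now. When last seen they were upright and within about 2 mm of centre.
- **Small blue funnel:** only the side camera could see it well enough to fit after it was placed.
- **Things to leave alone:** the yellow funnel measured within about 1 mm of where it started. The oil filter and screwdriver look unmoved in the side picture, but I didn't measure them.

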